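Eject the blue cover-glass tray with the release pin

ROBOT

A 7-joint arm with a two-finger parallel gripper is mounted at the origin on the work surface. World frame = base frame: x ahead of the robot, y to its left, z up, the work surface at z = 0. Lengths are in m, angles in degrees, forces in N, time in s.
With the tool pointing down it reaches from about 0.35 to 0.775 m from the base axis. Payload 3.1 kg.
Tool frame: the origin (TCP) lies midway between the tips of the shut fingers; the grasp point (between the pads) lies 19 mm behind it; z points along the fingers, y is the direction in which the jaws open and shut (so a half turn about z gives the same grasp; the last joint's range is limited). The gripper opens to 85 mm and grips with 20 to 120 N. Pads are 22 mm wide; open, the fingers measure 114 mm over their backs; the gripper's body (76 mm by 85 mm) begins 54 mm behind the grasp point. The pads swing forward as they close: fully open they stand 13 mm farther back than shut.
Start: joints at [-73.264, 17.813, 0.802, 86.603, -0.252, 75.585, -1.558], TCP at [0.18, 0.52, 0.231] pointing down, gripper open.
Joint ranges: [-154.91, 154.91], [-16.99, 109.72], [-72.82, 74.43], [7.12, 147.25], [-82.49, 262.49], [11.32, 116.49], [-174.64, 174.64]. Speed limits (degrees/s): [159.86, 159.86, 180, 180, 180, 180, 180].

INTERFACE

Orientations are given as [roll, pitch, yaw] about the fixed x, y, z axes, in that order (R = Rz(yaw) Ry(pitch) Rx(roll)).
In Python, from station import telemetry, eyes, arm gives the robot as it stands.
- The arm moves only by the tool move_arm, never from a script. Its argument "deltas" is a list that holds one entry, the list of rows, each a list of 7 numbers: the shift along the tool's x, y, z in mm, then the turn, a rotation vector about the tool's x, y, z in degrees, then the opening, from 0 (shut) to 1 (fully open). A call has 1 to 8 rows; each row shifts and turns the commanded pose from where the row before left it, along the tool's axes as they then stand; what a row does not reach is not made up. A row lasts 1/10 s, in which the tool goes at most 50 mm and 8.59 degrees, less where a joint would pass 70% of its speed; a pose out of reach is approached as far as the arm can. A call with a gripper value outside its range is refused whole. The fingers move at their own pace and stop on an object; "force" is the grip in N (left out, the last holds). Time passes only in rows, so rows that do not move let the fingers close. It gives the time, the measured TCP pose, the force and the opening at its end, in the units of the state.
- telemetry.get_state(): the state, without advancing time (a new reading comes with each control period).
- eyes.read_camera(name): name is "scene" or "side" or "wrist"; returns a dict with "frame" (420x560x3 uint8, blue, green, red), "range_z" (420x560 float32, m along the optical axis (not along the pixel's ray), 0 where there is no reading), "mtx" (3x3 intrinsics, pixels), "R" (3x3) and "t" (3): a world point X has camera coordinates R X + t; the wrist camera has in their place "T_tool_cam" (4x4, takes a point from camera to tool coordinates, whose origin is the TCP and whose axes are the flange's). Camera axes: x right, y down, z forward; pixel columns grow to the right and rows downward; lengths in m; the calibration is good to about 2 mm. A picture is of the moment at which its call begins: read the wrist's pose just before it.
- arm.hand_in(): hands the job in, once; it reports no verdict.
The state is a dict: "time": time; "q": joint angles; "joint_velocities": joint speeds; "tau": joint torques, N m; "tool_pos": TCP position; "orientation": TCP orientation; "wrist_force": force on the tool from outside, world axes, zero at the start; "moment": the same for the moment, N m; "grip_width": finger opening in m.
Only numpy, scipy, OpenCV 4.12 (cv2) and the standard library are available. Lean on these libraries where they do the work, as an engineer would, in place of code of your own. Each camera call takes 0.05 s, during which the arm holds its last target.

TASK

The blue-topped cover-glass magazine on the welding bench has its spring tray latched shut. Take the red-handled release pin from the tool stand, push it straight down through the round access hole in the blue cover until the tray pops out, then put the pin back upright in the same hole of the stand that it came from. Leave the yellow magazine's tray shut.

Things in the scene. Friction and masses are not known exactly. Their poses are not given: they have to be found in the camera images.
- pin_grip (a point): Centre of the pin's upright red handle (18 mm dia, 50 tall); below it a collar (32 dia, 5 thick) and shank (8 dia, 64 long): tip 94 mm below this point. z up; x across the stand, y along it. Loose, 60 g. Its collar rests on the fixed stand (50x150 mm, top 80 mm high), shank in a 22 mm through hole, 90 mm from a green-handled tool of equal height. Pin goes back where it was at the start.
- blue_hole (a point): Centre of the mouth of the vertical 22 mm round hole in the blue cover (5 mm thick) of a fixed magazine 120x90 mm, top 70 mm high. z up, x the way the tray pops out. 35 mm below the mouth lies the hidden latch plate (36 mm square): pushed 8 mm down (tip 43 mm below mouth) it frees the tray; hard stop at 12 mm (tip 47 mm down). Spring 3 N at touch, 6 N at the stop; it rises when let go.
- blue_tray (a joint): Slide of the blue-fronted tray in m: 0 latched shut, 0.04 fully popped out, towards the magazine's +x. Its own spring drives it out once the latch is tripped, and it stays out.
- yellow_tray (a joint): Slide of the tray of the other, yellow-topped but otherwise equal magazine: 0 latched shut, 0.04 out. The two magazines swap places between starts. To be left shut.
Not all that is in view belongs to the job. What is shaped like the part that bears yellow_tray but purple is not meant.

How it is judged:
By the outcome, as a careful person would: the job done as asked, in the order asked, and still so for the second after the job is handed in, with the robot touching nothing.
It also fails if it takes over 48 s, if anything falls off the work surface, if the arm or the gripper's body presses on something with over 40 N, if the wrist force passes 120 N, or if a joint passes its speed limit or range.

## Working session

There is one attempt and no reset: what is moved stays moved. The work goes in short steps, Python scripts to look and compute and a tool call to move; the robot and the scene stay as the last step left them, time stands still between calls to the robot, and variables do not carry over. Pictures are saved under pics/ and viewed, and the job is handed in when it is done.

Besides the shell and the picture viewer there is one more tool, called after ">>>" as a command line: name --argument value ..., lists and objects as JSON in quotes. move_arm: Moves the arm, as the interface text tells. Its arguments: {"type":"object","properties":{"deltas":{"type":"array","items":{"type":"array","items":{"type":"array","items":{"type":"number"}}}},"force":{"type":"number"}},"required":["deltas"]}

```bash
mkdir -p pics; cat > h.py <<'E'
import numpy as np, cv2
from station import telemetry, eyes, arm
def snap(n,tag):
    s=telemetry.get_state(); c=eyes.read_camera(n)
    cv2.imwrite(f'pics/{tag}.png',c['frame']); np.savez(f'{tag}.npz',**{k:v for k,v in c.items()},pos=s['tool_pos'],ori=s['orientation'])
    return c
E
python3 - <<'E'
from h import *
s=telemetry.get_state(); print(s)
for n in ('scene','side','wrist'): snap(n,n+'0')
E
```

```text
{'time': 0.0, 'q': array([-73.26542879,  17.86095704,   0.80100559,  86.69236497,
        -0.25227728,  75.58274419,  -1.55834457]), 'joint_velocities': array([-0.02948326,  0.04965474,  0.06306311, -0.05692221,  0.08393373,
        0.05794587, -0.00570246]), 'tau': array([-4.95670720e-04, -3.79921281e+01,  1.45662180e-01, -2.30593157e+01,
        1.23708064e-02,  1.37737300e-02, -1.20935334e-05]), 'tool_pos': array([0.17993058, 0.51896986, 0.23021317]), 'orientation': array([-1.79865795e+02,  5.13456913e-03,  1.60881298e+02]), 'wrist_force': array([-0.15244042,  0.46326799, -0.30439915]), 'moment': array([-0.01669909,  0.02232007, -0.0071104 ]), 'grip_width': 0.08563873642040935}
```

View pics/scene0.png

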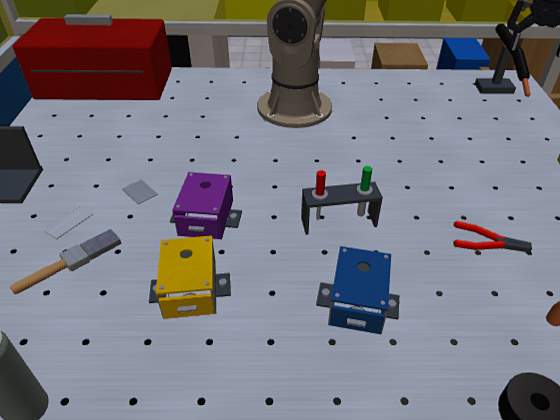

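View pics/side0.png

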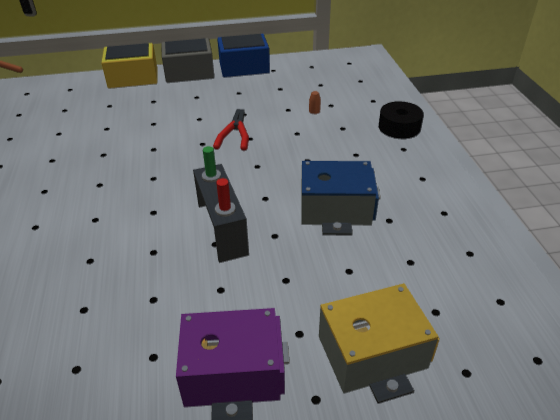

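View pics/wrist0.png

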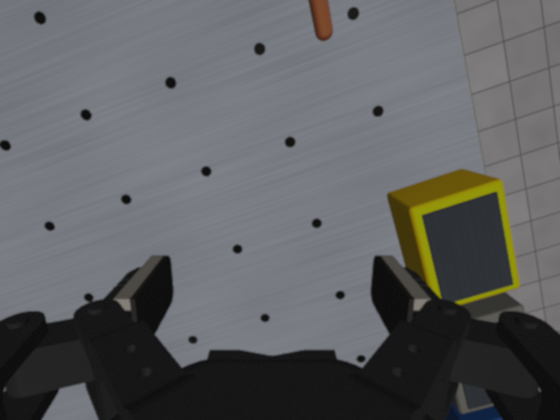

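Scene view: the robot is at the top and I'm looking along -x. The red handle is at (320,183), the green handle at (366,178), the blue magazine's hole at (363,267), the yellow one's at (186,254), and the purple decoy at (205,184). Next I'll take enlarged crops and measure.

```bash
python3 - <<'E'
import numpy as np,cv2
a=cv2.imread('pics/scene0.png');b=cv2.imread('pics/side0.png')
A=cv2.resize(a[155:345,290:410],None,fx=3.1,fy=3.1,interpolation=cv2.INTER_CUBIC)
B=cv2.resize(b[140:265,190:390],None,fx=2,fy=2,interpolation=cv2.INTER_CUBIC)
C=np.zeros((max(A.shape[0],B.shape[0]),A.shape[1]+B.shape[1],3),np.uint8);C[:A.shape[0],:A.shape[1]]=A;C[:B.shape[0],A.shape[1]:]=B
cv2.imwrite('pics/crop0.png',C)
for n in('scene0','side0'):
    d=np.load(n+'.npz');f=d['frame'];h=cv2.cvtColor(f,cv2.COLOR_BGR2HSV);K=d['mtx'];R=d['R'];t=d['t']
    Z=d['range_z'];v,u=np.mgrid[:420,:560]
    P=np.stack([(u-K[0,2])/K[0,0]*Z,(v-K[1,2])/K[1,1]*Z,Z],-1);W=(P-t)@R
    np.save(n+'_W.npy',W)
    H,S,V=h[...,0],h[...,1],h[...,2]
    w=(Z>0)&(W[...,0]>.3)&(W[...,0]<.9)&(abs(W[...,1])<.45)&(W[...,2]>.03)
    for nm,m in (('red',((H<8)|(H>172))&(S>150)&(W[...,2]>.09)),('green',(abs(H-65)<15)&(S>120)&(W[...,2]>.09)),('blue',(abs(H-107)<10)&(S>120)&(abs(W[...,2]-.07)<.006)),('yellow',(abs(H-23)<8)&(S>150)&(abs(W[...,2]-.07)<.006))):
        m=m&w
        m2=m.astype(np.uint8);k,l,st,ce=cv2.connectedComponentsWithStats(m2)
        if k<2: print(nm,'none');continue
        i=1+st[1:,4].argmax();p=W[l==i];
        print(n,nm,st[i],'min',p.min(0).round(4),'max',p.max(0).round(4),'med',np.median(p,0).round(4))
        if nm in('blue','yellow'):
            r=cv2.minAreaRect((p[:,:2]*1000).astype(np.float32));print('  rect',r)
E
```

```text
scene0 red [316 170  10  24 183] min [0.469  0.0326 0.0914] max [0.485  0.0483 0.137 ] med [0.4808 0.0402 0.118 ]
scene0 green [361 166  11  23 176] min [0.4534 0.1208 0.0909] max [0.4697 0.1376 0.1368] med [0.4667 0.128  0.118 ]
scene0 blue [ 331  247   60   63 2796] min [0.6043 0.0464 0.0652] max [0.7372 0.1564 0.074 ] med [0.6773 0.0999 0.0699]
  rect ((669.6913452148438, 101.44638061523438), (89.8064956665039, 121.02523803710938), 78.01795959472656)
scene0 yellow [ 156  236   57   59 2689] min [ 0.5775 -0.2469  0.0642] max [ 0.7064 -0.1448  0.0748] med [ 0.6498 -0.1952  0.0702]
  rect ((642.3458251953125, -196.41873168945312), (122.3392333984375, 90.43279266357422), 7.014514923095703)
side0 red [217 179  13  29 316] min [0.4657 0.0282 0.0904] max [0.4824 0.0468 0.1356] med [0.474  0.0325 0.1174]
side0 green [203 152  13  23 115] min [0.4519 0.1162 0.09  ] max [0.4687 0.1273 0.1333] med [0.4589 0.1207 0.1066]
side0 blue [ 302  161   74   34 2190] min [0.602  0.0433 0.0649] max [0.7351 0.1562 0.0716] med [0.6713 0.0961 0.0684]
  rect ((669.798583984375, 100.0486831665039), (94.70514678955078, 119.50668334960938), 77.89149475097656)
side0 yellow [ 321  284  117   78 5100] min [ 0.5772 -0.2483  0.0652] max [ 0.7053 -0.147   0.0721] med [ 0.6425 -0.2009  0.0688]
  rect ((641.2938842773438, -197.35618591308594), (119.61968994140625, 90.72333526611328), 6.901580810546875)
```

View pics/crop0.png

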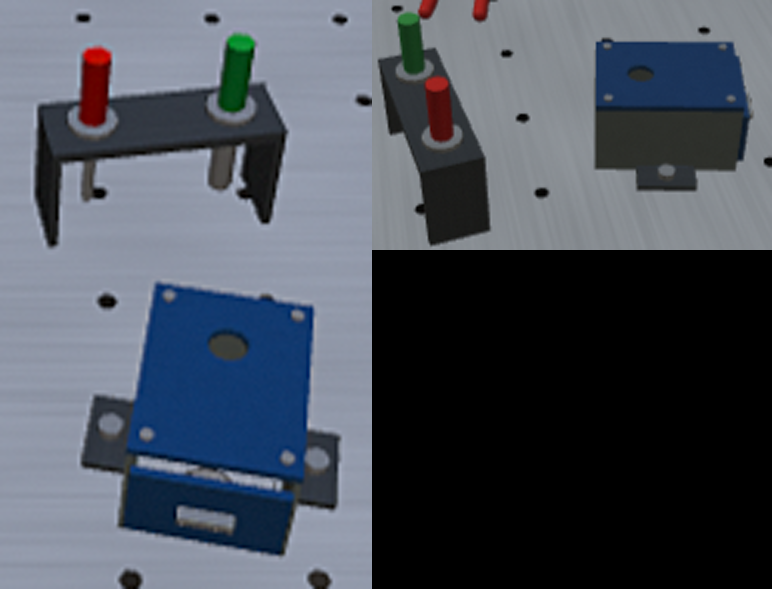

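```bash
cat >> h.py <<'E'
from scipy.spatial.transform import Rotation as Ro
def rows_to(pos,yaw,n,s=None,grip=1):
    """equal-ish rows to world TCP pos (mm), tool straight down with yaw"""
    s=s or telemetry.get_state(); p=np.array(s['tool_pos'])*1000; R=Ro.from_euler('xyz',s['orientation'],degrees=True)
    T=Ro.from_euler('xyz',[180,0,yaw],degrees=True); out=[]
    p0=p.copy();dv=(R.inv()*T).as_rotvec(degrees=True); R0=R
    for i in range(n):
        tgt=p0+(np.array(pos)-p0)*(i+1)/n
        d=np.round(R.inv().apply(tgt-p),1); out.append([*d.tolist(),*np.round(dv/n,2).tolist(),grip])
        p=p+R.apply(d); R=R*Ro.from_rotvec(np.round(dv/n,2),degrees=True)
    print(out); print('end',p.round(1),R.as_euler('xyz',degrees=True).round(2)); return out
E
python3 - <<'E'
from h import *
np.set_printoptions(suppress=True,precision=4)
for n,roi in(('scene0',(352,256,374,276)),('side0',(313,168,335,184))):
    d=np.load(n+'.npz');f=d['frame'];K=d['mtx'];R=d['R'];t=d['t'];W=np.load(n+'_W.npy')
    x0,y0,x1,y1=roi
    g=f[y0:y1,x0:x1].astype(int); sat=g[...,0]-g[...,2]
    m=((sat<45)).astype(np.uint8)
    k,l,st,ce=cv2.connectedComponentsWithStats(m);i=1+st[1:,4].argmax()
    print(n,st[i],ce[i]+[x0,y0])
    for z in(.07,.065):
        # all hole pixels projected to plane z
        v,u=np.nonzero(l==i); uv=np.stack([u+x0,v+y0,np.ones_like(u)],-1)@np.linalg.inv(K).T
        dr=uv@R; C=-R.T@t; P=C+dr*((z-C[2])/dr[:,2])[:,None]
        print(z,P.mean(0),P.min(0),P.max(0))
    print('cam',-R.T@t)
print(np.load('wrist0.npz')['T_tool_cam'],np.load('wrist0.npz')['mtx'])
rows_to([475,39,230],99.8,13)
E
```

```text
scene0 [ 5  6 13  9 90] [363.1333 266.2222]
0.07 [0.6498 0.1058 0.07  ] [0.6403 0.0954 0.07  ] [0.6582 0.1161 0.07  ]
0.065 [0.6454 0.1069 0.065 ] [0.6359 0.0965 0.065 ] [0.6539 0.1173 0.065 ]
cam [ 1.1804 -0.0296  0.676 ]
side0 [ 5  5 13  8 88] [323.9773 176.4886]
0.07 [0.6469 0.102  0.07  ] [0.6361 0.0913 0.07  ] [0.6578 0.1127 0.07  ]
0.065 [0.6487 0.1083 0.065 ] [0.6378 0.0975 0.065 ] [0.6597 0.1191 0.065 ]
cam [ 0.454  -0.5766  0.6073]
[[-0.     -0.9656 -0.26    0.0654]
 [ 1.     -0.0002  0.0007  0.0007]
 [-0.0008 -0.26    0.9656 -0.1439]
 [ 0.      0.      0.      1.    ]] [[331.6534   0.     271.6196]
 [  0.     331.6534 205.4375]
 [  0.       0.       1.    ]]
[[-33.5, -27.5, 0.1, -0.01, 0.0, 4.7, 1], [-35.7, -24.6, 0.1, -0.01, 0.0, 4.7, 1], [-37.6, -21.6, 0.1, -0.01, 0.0, 4.7, 1], [-39.2, -18.5, 0.0, -0.01, 0.0, 4.7, 1], [-40.6, -15.2, 0.1, -0.01, 0.0, 4.7, 1], [-41.7, -11.8, 0.1, -0.01, 0.0, 4.7, 1], [-42.5, -8.3, 0.0, -0.01, 0.0, 4.7, 1], [-43.1, -4.9, 0.1, -0.01, 0.0, 4.7, 1], [-43.3, -1.3, 0.1, -0.01, 0.0, 4.7, 1], [-43.3, 2.3, 0.0, -0.01, 0.0, 4.7, 1], [-43.0, 5.8, 0.1, -0.01, 0.0, 4.7, 1], [-42.3, 9.3, 0.1, -0.01, 0.0, 4.7, 1], [-41.4, 12.7, 0.1, -0.01, 0.0, 4.7, 1]]
end [475.  39. 230.] [179.94   0.03  99.78]
```

>>> move_arm --deltas '[[[-33.5,-27.5,0,0,0,4.7,1],[-35.7,-24.6,0,0,0,4.7,1],[-37.6,-21.6,0,0,0,4.7,1],[-39.2,-18.5,0,0,0,4.7,1],[-40.6,-15.2,0,0,0,4.7,1],[-41.7,-11.8,0,0,0,4.7,1],[-42.5,-8.3,0,0,0,4.7,1],[-43.1,-4.9,0,0,0,4.7,1]]]'

```text
time: 0.95
tool_pos: [0.3621, 0.2225, 0.2312]
orientation: [180.0, -0.0, 123.1]
wrist_force: [0.7, 0.6, 0.0]
grip_width: 0.0855
```

>>> move_arm --deltas '[[[-43.3,-1.3,0,0,0,4.7,1],[-43.3,2.3,0,0,0,4.7,1],[-43.0,5.8,0,0,0,4.7,1],[-42.3,9.3,0,0,0,4.7,1],[-41.4,12.7,0,0,0,4.7,1],[0,0,0,0,0,0,1],[0,0,0,0,0,0,1]]]'

```text
time: 1.65
tool_pos: [0.4751, 0.0385, 0.2309]
orientation: [-179.9, 0.0, 99.6]
wrist_force: [-0.9, 1.0, -1.2]
grip_width: 0.0855
```

```bash
python3 - <<'E'
from h import *
s=telemetry.get_state();print(s['tool_pos'],s['orientation'],s['time'],s['wrist_force'])
snap('wrist','wrist1')
E
```

```text
[0.47506615 0.03845936 0.23094364] [-1.79946508e+02  4.33449388e-03  9.96150660e+01] 1.65 [-0.86331794  0.96877189 -1.23323698]
```

View pics/wrist1.png

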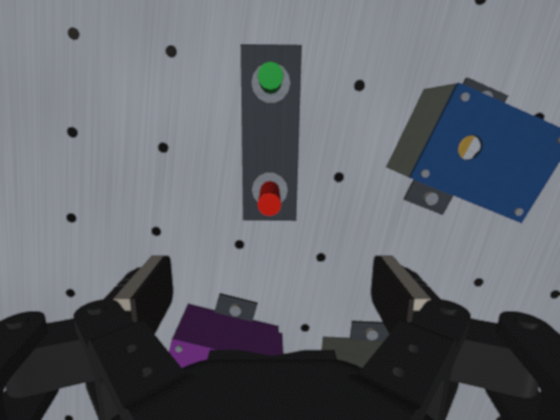

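The wrist view shows the red handle top at (269,204), between the jaws, with the stand aligned to the tool. The green handle is at (270,76), clear of the fingers, and the blue hole is at (469,147).

```bash
cat >> h.py <<'E'
def wpt(tag,u,v,z):
    d=np.load(tag+'.npz');K=d['mtx'];T=d['T_tool_cam'];R=Ro.from_euler('xyz',d['ori'],degrees=True).as_matrix()
    o=R@T[:3,3]+d['pos']; r=R@T[:3,:3]@np.linalg.inv(K)@[u,v,1]
    return (o+r*(z-o[2])/r[2]).round(4)
E
python3 - <<'E'
from h import *
a=cv2.imread('pics/wrist1.png')
A=cv2.resize(a[165:225,230:310],None,fx=5,fy=5,interpolation=cv2.INTER_CUBIC);B=cv2.resize(a[117:177,429:509],None,fx=5,fy=5,interpolation=cv2.INTER_CUBIC)
cv2.imwrite('pics/crop1.png',np.hstack([A,B]))
print('red top',wpt('wrist1',269,204.5,.135),'collar',wpt('wrist1',270,189,.085),'green top',wpt('wrist1',270,76,.135))
print('hole',wpt('wrist1',469,147.5,.07))
rows_to([475,39,91],99.8,5)
E
```

```text
red top [0.4733 0.0407 0.135 ] collar [0.4736 0.0418 0.085 ] green top [0.4591 0.1297 0.135 ]
hole [0.646  0.1068 0.07  ]
[[-0.2, 0.1, 28.0, -0.01, -0.01, -0.0, 1], [-0.3, 0.0, 28.0, -0.01, -0.01, -0.0, 1], [-0.2, 0.1, 27.9, -0.01, -0.01, -0.0, 1], [-0.2, 0.0, 28.0, -0.01, -0.01, -0.0, 1], [-0.3, 0.1, 28.0, -0.01, -0.01, -0.0, 1]]
end [475.  39.  91.] [-1.7998e+02  1.0000e-02  9.9800e+01]
```

View pics/crop1.png

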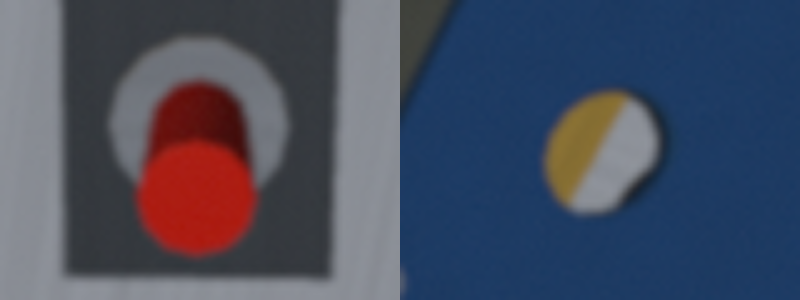

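>>> move_arm --deltas '[[[1.7,-0.8,30,0,0,0,1],[0,0,30,0,0,0,1],[0,0,30,0,0,0,1],[0,0,25,0,0,0,1],[0,0,15,0,0,0,1],[0,0,9,0,0,0,1],[0,0,0,0,0,0,1]]]'

```text
time: 2.4
tool_pos: [0.4727, 0.0425, 0.0913]
orientation: [-179.8, -0.0, 99.9]
wrist_force: [0.1, 0.3, -0.4]
grip_width: 0.0854
```

>>> move_arm --deltas '[[[0,0,0,0,0,0,0.5],[0,0,0,0,0,0,0.3],[0,0,0,0,0,0,0.3],[0,0,0,0,0,0,0.25],[0,0,0,0,0,0,0.25]]]' --force 30

```text
time: 2.9
tool_pos: [0.4743, 0.0411, 0.0926]
orientation: [180.0, -0.0, 99.8]
wrist_force: [0.5, 0.2, 0.2]
grip_width: 0.0215
```

```bash
python3 - <<'E'
from h import *
snap('wrist','wrist2');snap('side','side2')
a=cv2.imread('pics/side2.png');cv2.imwrite('pics/c2.png',np.hstack([cv2.imread('pics/wrist2.png')[:,:400],cv2.resize(a[110:270,150:280],(400,420))]))
E
```

```text
(no output)
```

View pics/c2.png

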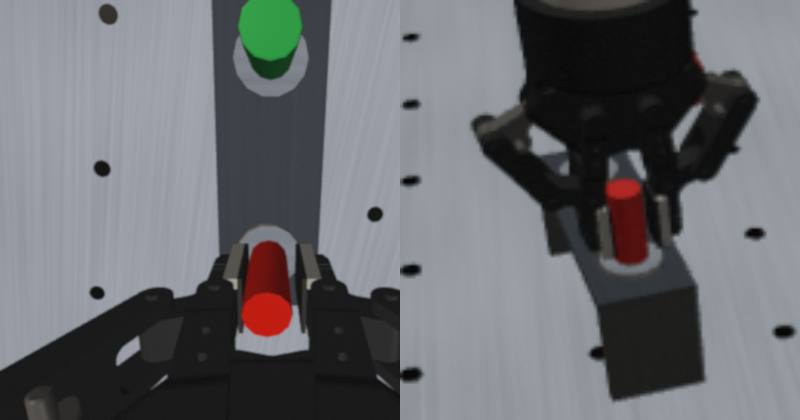

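The handle is centred between the pads: handle at (267,315), pads at about 240 and 305. Next I'll check its position along the pad width.

```bash
python3 - <<'E'
from h import *
d=np.load('wrist2.npz');print(d['pos'],d['ori'])
p=wpt('wrist2',267,315,.135);print(p, Ro.from_euler('xyz',d['ori'],degrees=True).inv().apply(p-d['pos'])*1000)
E
```

```text
[0.47426662 0.04113515 0.09264451] [ 1.79960404e+02 -8.82280295e-03  9.97756457e+01]
[0.4734 0.0404 0.135 ] [ -0.57081188  -0.94958595 -42.35624407]
```

>>> move_arm --deltas '[[[0,0,0,0,0,0,0.15],[0,0,0,0,0,0,0.1],[0,0,0,0,0,0,0.05],[0,0,0,0,0,0,0],[0,0,0,0,0,0,0],[0,0,0,0,0,0,0]]]' --force 60

```text
time: 3.6
tool_pos: [0.4743, 0.0411, 0.0925]
orientation: [180.0, -0.0, 99.8]
wrist_force: [-0.7, 0.2, 3.9]
grip_width: 0.0163
```

```bash
python3 - <<'E'
from h import *
s=telemetry.get_state();print(s)
rows_to([*(s['tool_pos'][:2]*1000),190],99.8,4,grip=0)
E
```

```text
{'time': 3.6, 'q': array([-32.48673189,  18.37224151,  31.18006159, 110.01517975,
       -11.54853283,  54.64479869,  13.89689608]), 'joint_velocities': array([-0.03903483, -0.02632371,  0.07712754, -0.11046728,  0.09360174,
       -0.03637542, -0.02882072]), 'tau': array([-5.38695452e-02, -2.94146419e+01,  3.41824517e+00, -1.81065881e+01,
       -3.82261723e-02, -1.45996842e-01,  3.59211655e-03]), 'tool_pos': array([0.47429065, 0.04108934, 0.09254847]), 'orientation': array([ 1.79967174e+02, -1.42568788e-03,  9.97770247e+01]), 'wrist_force': array([-0.65352891,  0.18175413,  3.90170536]), 'moment': array([-0.04196751,  0.07899278, -0.04631357]), 'grip_width': 0.01633430269089179}
[[0.0, 0.0, -24.4, 0.01, -0.0, -0.01, 0], [0.0, 0.0, -24.3, 0.01, -0.0, -0.01, 0], [0.0, 0.0, -24.4, 0.01, -0.0, -0.01, 0], [0.0, 0.0, -24.4, 0.01, -0.0, -0.01, 0]]
end [474.3  41.1 190. ] [-179.99   -0.     99.82]
```

>>> move_arm --deltas '[[[0,0,-10,0,0,0,0],[0,0,-25,0,0,0,0],[0,0,-30,0,0,0,0],[0,0,-30,0,0,0,0],[0,0,-12.5,0,0,0,0],[0,0,0,0,0,0,0]]]'

```text
time: 4.2
tool_pos: [0.4753, 0.0413, 0.2014]
orientation: [179.8, -0.0, 99.8]
wrist_force: [-1.1, 0.7, -1.2]
grip_width: 0.017
```

```bash
python3 - <<'E'
from h import *
s=telemetry.get_state();print(s['tool_pos'],s['orientation'],s['wrist_force'],s['grip_width'])
rows_to([647.5,105.5,200],99.8,5,grip=0)
snap('wrist','wrist3');snap('side','side3');snap('scene','scene3')
a=cv2.imread('pics/side3.png');b=cv2.imread('pics/scene3.png');cv2.imwrite('pics/c3.png',np.hstack([cv2.resize(b[60:260,250:450],(400,400)),cv2.resize(a[60:260,130:330],(400,400))]))
E
```

```text
[0.47528573 0.04125454 0.20142827] [ 1.79769339e+02 -2.24212818e-02  9.97898574e+01] [-1.06230937  0.67452389 -1.18272084] 0.017028669662042643
[[6.8, 36.1, 0.4, 0.05, -0.0, -0.0, 0], [6.8, 36.1, 0.4, 0.05, -0.0, -0.0, 0], [6.8, 36.2, 0.4, 0.05, -0.0, -0.0, 0], [6.8, 36.1, 0.3, 0.05, -0.0, -0.0, 0], [6.8, 36.1, 0.4, 0.05, -0.0, -0.0, 0]]
end [647.5 105.5 200. ] [-1.7998e+02 -2.0000e-02  9.9790e+01]
```

View pics/c3.png

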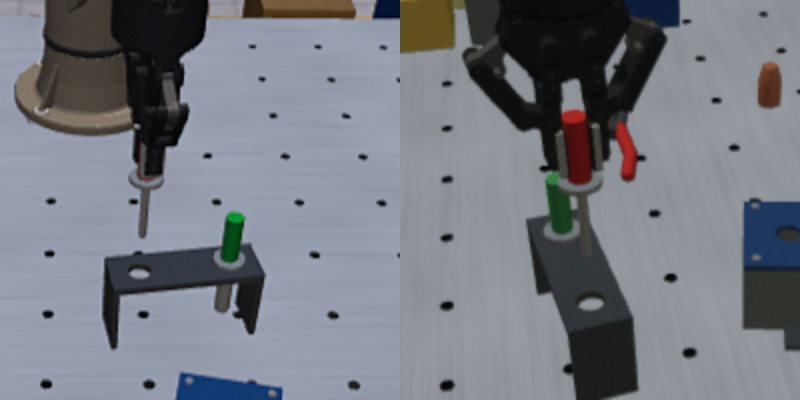

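View pics/wrist3.png

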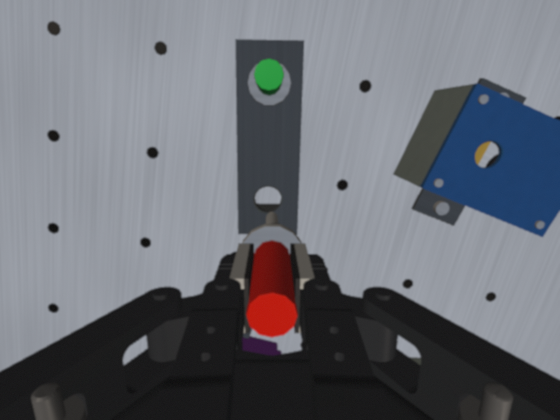

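```bash
cat >> h.py <<'E'
def tri(ta,ua,tb,ub):
    P=[];
    for t in(ta,tb):
        d=np.load(t+'.npz');P.append(d['mtx']@np.c_[d['R'],d['t']])
    X=cv2.triangulatePoints(P[0],P[1],np.array(ua,float).reshape(2,1),np.array(ub,float).reshape(2,1));return (X[:3]/X[3]).ravel().round(4)
E
python3 - <<'E'
from h import *
b=cv2.imread('pics/scene3.png');a=cv2.imread('pics/side3.png');
A=cv2.resize(b[135:205,295:345],(500,700)[::1],interpolation=cv2.INTER_CUBIC)[:600];B=cv2.resize(a[110:220,195:240],None,fx=5.4,fy=5.4,interpolation=cv2.INTER_CUBIC)
cv2.imwrite('pics/c3b.png',np.hstack([A[:590],B[:590]]))
print('standhole',wpt('wrist3',268,199.5,.08),'blue',wpt('wrist3',487,155,.07))
print('tip',tri('scene3',(321.2,178.5),'side3',(224,187.5)))
E
```

```text
standhole [0.4735 0.041  0.08  ] blue [0.6463 0.1066 0.07  ]
tip [0.4762 0.0414 0.1208]
```

View pics/c3b.png

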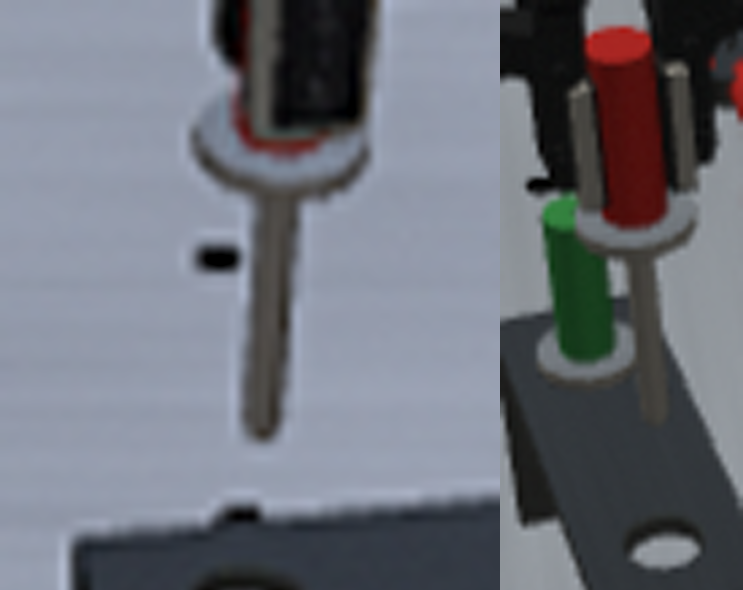

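>>> move_arm --deltas '[[[6.8,36.1,0,0,0,0,0],[6.8,36.1,0,0,0,0,0],[6.8,36.1,0,0,0,0,0],[6.8,36.1,0,0,0,0,0],[6.8,36.1,0,0,0,0,0],[0,0,15,0,0,0,0],[0,0,15,0,0,0,0],[0,0,0,0,0,0,0]]]'

```text
time: 5.15
tool_pos: [0.6433, 0.105, 0.1644]
orientation: [-179.4, 0.0, 99.8]
wrist_force: [-0.4, 0.7, 0.3]
grip_width: 0.0166
```

```bash
python3 - <<'E'
from h import *
s=telemetry.get_state();print(s['tool_pos'],s['orientation'],s['wrist_force'],s['grip_width'])
snap('wrist','wrist4');snap('side','side4');snap('scene','scene4')
a=cv2.imread('pics/side4.png');b=cv2.imread('pics/scene4.png');cv2.imwrite('pics/c4.png',np.hstack([cv2.resize(b[190:290,320:420],(400,400),interpolation=2),cv2.resize(a[110:210,270:370],(400,400),interpolation=2)]))
E
```

```text
[0.64331918 0.10504452 0.16442276] [-1.79431537e+02  1.12632594e-02  9.97523601e+01] [-0.38668059  0.70085785  0.33082165] 0.016565532129008236
```

View pics/c4.png

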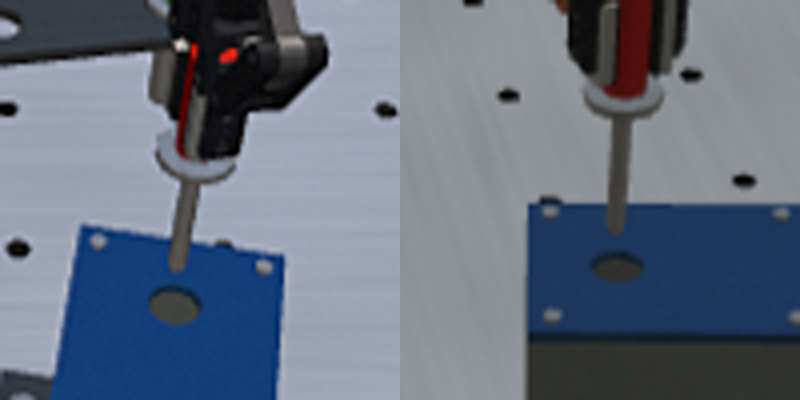

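View pics/wrist4.png

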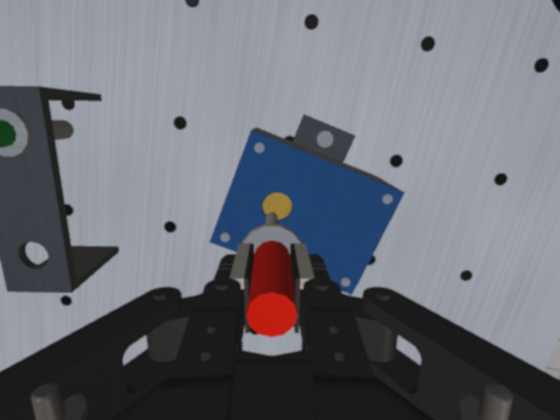

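```bash
python3 - <<'E'
from h import *
for t in('wrist4','side4','scene4'): d=np.load(t+'.npz');print(d['pos'],d['ori'])
print('tip',tri('scene4',(364.5,257),'side4',(324,167.5)),'hole',tri('scene4',(363.5,266.5),'side4',(324.2,176.8)))
print('hole wrist',wpt('wrist4',277.5,206.5,.07))
p=wpt('wrist4',271,218,.087);print('tip wrist',p)
s=telemetry.get_state();print(s['tool_pos'],s['orientation'])
E
```

```text
[0.64331918 0.10504452 0.16442276] [-1.79431537e+02  1.12632594e-02  9.97523601e+01]
[0.64421481 0.10508811 0.16642961] [-1.79620267e+02  5.03304390e-03  9.97543269e+01]
[0.64514412 0.10510061 0.16811177] [-1.79803136e+02  3.78079033e-03  9.97583461e+01]
tip [0.6463 0.1055 0.0874] hole [0.6482 0.1065 0.0664]
hole wrist [0.6472 0.107  0.07  ]
tip wrist [0.6432 0.1026 0.087 ]
[0.64579117 0.10506496 0.16935892] [-1.79937191e+02  1.75813927e-03  9.97551337e+01]
```

>>> move_arm --deltas '[[[0,0,0,0,0,0,0],[1,0,0,0,0,0,0],[0,0,10,0,0,0,0],[0,0,10,0,0,0,0],[0,0,10,0,0,0,0],[0,0,8,0,0,0,0],[0,0,0,0,0,0,0]]]'

```text
time: 6.0
tool_pos: [0.6445, 0.1062, 0.1295]
orientation: [-179.8, -0.0, 99.8]
wrist_force: [-0.3, -0.1, -1.1]
grip_width: 0.0169
```

```bash
python3 - <<'E'
from h import *
s=telemetry.get_state();print(s['tool_pos'],s['orientation'],s['wrist_force'],s['moment'],s['grip_width'])
snap('side','side5');snap('scene','scene5')
a=cv2.imread('pics/side5.png');b=cv2.imread('pics/scene5.png');cv2.imwrite('pics/c5.png',np.hstack([cv2.resize(b[190:290,320:420],(400,400),interpolation=2),cv2.resize(a[110:210,270:370],(400,400),interpolation=2)]))
E
```

```text
[0.64454477 0.10624554 0.12950549] [-1.79769134e+02 -6.16337649e-03  9.97737058e+01] [-0.33199604 -0.105168   -1.12461429] [-0.06654858 -0.03335875 -0.00545706] 0.01686709547505962
```

View pics/c5.png

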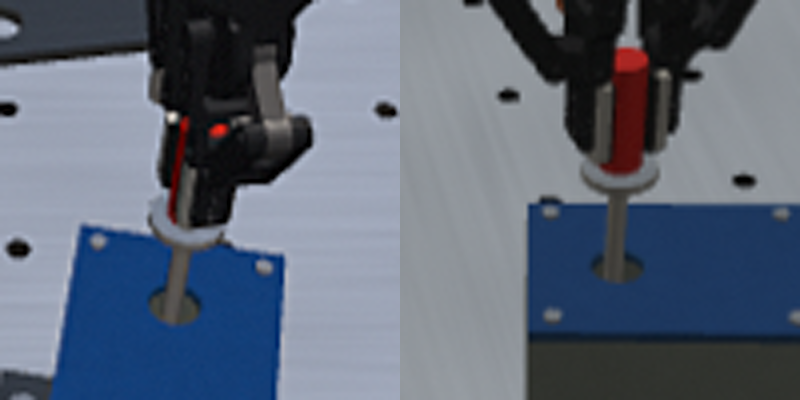

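The pin is in the hole, centred in both views, with no contact force. I'll push on slowly.

>>> move_arm --deltas '[[[0,1,6,0,0,0,0],[0,0,6,0,0,0,0],[0,0,5,0,0,0,0],[0,0,4,0,0,0,0],[0,0,0,0,0,0,0],[0,0,0,0,0,0,0]]]'

```text
time: 6.7
tool_pos: [0.647, 0.1064, 0.1108]
orientation: [180.0, 0.0, 99.8]
wrist_force: [0.2, -0.4, -0.7]
grip_width: 0.0164
```

>>> move_arm --deltas '[[[0,0,2,0,0,0,0],[0,0,2,0,0,0,0],[0,0,0,0,0,0,0],[0,0,0,0,0,0,0]]]'

```text
time: 7.1
tool_pos: [0.6473, 0.1064, 0.1074]
orientation: [179.9, 0.0, 99.8]
wrist_force: [-1.1, -0.6, 4.9]
grip_width: 0.0165
```

>>> move_arm --deltas '[[[0,0,2,0,0,0,0],[0,0,2,0,0,0,0],[0,0,1.5,0,0,0,0],[0,0,0,0,0,0,0],[0,0,0,0,0,0,0]]]'

```text
time: 7.6
tool_pos: [0.6474, 0.1064, 0.1016]
orientation: [179.9, 0.0, 99.8]
wrist_force: [-1.0, 0.1, 3.4]
grip_width: 0.0167
```

```bash
python3 - <<'E'
from h import *
s=telemetry.get_state();print(s['tool_pos'],s['wrist_force'])
snap('side','side6');snap('scene','scene6')
a=cv2.imread('pics/side6.png');b=cv2.imread('pics/scene6.png');cv2.imwrite('pics/c6.png',np.hstack([cv2.resize(b[220:360,300:440],(400,400),interpolation=2),cv2.resize(a[110:250,270:410],(400,400),interpolation=2)]))
E
```

```text
[0.64737809 0.10641483 0.10163202] [-0.96616634  0.1303697   3.35525293]
```

View pics/c6.png

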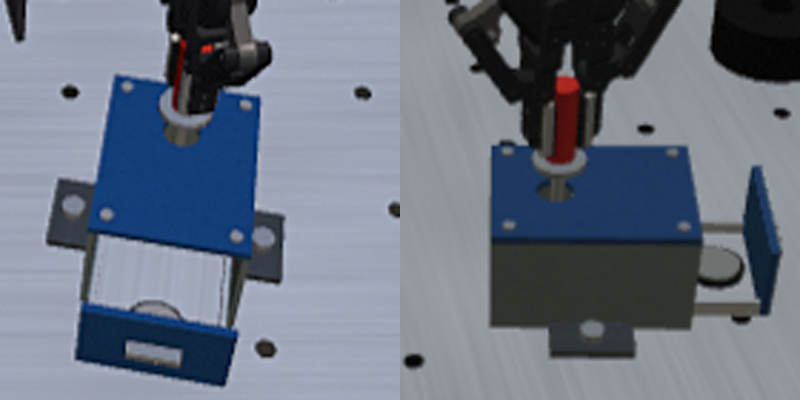

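The tray has popped out, seen clearly in both views. Now I'll retract straight up.

>>> move_arm --deltas '[[[0,0,-6,0,0,0,0],[0,0,-12,0,0,0,0],[0,0,-20,0,0,0,0],[0,0,-25,0,0,0,0],[0,0,-25,0,0,0,0],[0,0,-12,0,0,0,0],[0,0,0,0,0,0,0],[0,0,0,0,0,0,0]]]'

```text
time: 8.5
tool_pos: [0.6462, 0.1064, 0.2002]
orientation: [-179.9, -0.0, 99.8]
wrist_force: [-0.8, 1.3, -0.9]
grip_width: 0.0166
```

```bash
python3 - <<'E'
from h import *
s=telemetry.get_state();print(s['tool_pos'],s['orientation'],s['wrist_force'],s['grip_width'])
rows_to([474.3,41.1,200],99.78,6,grip=0)
E
```

```text
[0.64618634 0.10643658 0.20016071] [-1.79876798e+02 -1.55256761e-02  9.97721091e+01] [-0.84691713  1.2901287  -0.90576107] 0.016620204151082865
[[-5.9, -30.1, 0.1, -0.02, -0.0, -0.0, 0], [-5.8, -30.1, 0.1, -0.02, -0.0, -0.0, 0], [-5.9, -30.0, 0.0, -0.02, -0.0, -0.0, 0], [-5.9, -30.1, 0.1, -0.02, -0.0, -0.0, 0], [-5.8, -30.1, 0.0, -0.02, -0.0, -0.0, 0], [-5.9, -30.1, 0.1, -0.02, -0.0, -0.0, 0]]
end [474.3  41.1 200. ] [-1.800e+02 -2.000e-02  9.977e+01]
```

>>> move_arm --deltas '[[[-5.9,-30.1,0,0,0,0,0],[-5.9,-30.1,0,0,0,0,0],[-5.9,-30.1,0,0,0,0,0],[-5.9,-30.1,0,0,0,0,0],[-5.9,-30.1,0,0,0,0,0],[-5.9,-30.1,0,0,0,0,0],[0,0,0,0,0,0,0],[0,0,0,0,0,0,0]]]'

```text
time: 9.3
tool_pos: [0.4739, 0.0411, 0.2003]
orientation: [-179.9, -0.1, 99.8]
wrist_force: [0.2, 0.4, -1.3]
grip_width: 0.0169
```

>>> move_arm --deltas '[[[0,0,10,0,0,0,0],[0,0,10,0,0,0,0],[0,0,0,0,0,0,0],[0,0,0,0,0,0,0],[0,0,0,0,0,0,0]]]'

```text
time: 9.8
tool_pos: [0.4754, 0.0409, 0.1813]
orientation: [180.0, 0.0, 99.8]
wrist_force: [-0.4, 0.9, -1.1]
grip_width: 0.0164
```

```bash
python3 - <<'E'
from h import *
s=telemetry.get_state();print(s['tool_pos'],s['orientation'],s['wrist_force'],s['grip_width'])
snap('wrist','wrist7');snap('side','side7');snap('scene','scene7')
a=cv2.imread('pics/side7.png');b=cv2.imread('pics/scene7.png');cv2.imwrite('pics/c7.png',np.hstack([cv2.resize(b[130:230,270:370],(400,400),interpolation=2),cv2.resize(a[130:230,180:280],(400,400),interpolation=2)]))
E
```

```text
[0.47538505 0.04088038 0.18126978] [1.79991453e+02 2.17662541e-02 9.97808630e+01] [-0.38836307  0.94636989 -1.05058581] 0.01642578373496935
```

View pics/c7.png

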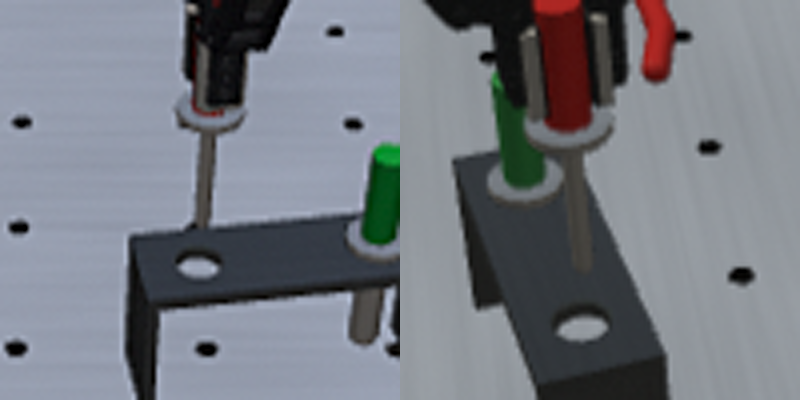

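```bash
python3 - <<'E'
from h import *
print(tri('scene7',(320.75,187.3),'side7',(225.5,197.5)),tri('scene7',(319.75,196),'side7',(225.2,210.5)))
s=telemetry.get_state();print(s['tool_pos'],s['orientation'])
E
```

```text
[0.477  0.0418 0.1005] [0.4743 0.0411 0.0758]
[0.47534994 0.04085767 0.18159638] [1.79958852e+02 2.90254858e-03 9.97772390e+01]
```

>>> move_arm --deltas '[[[0.3,-1,8,0,0,0,0],[0,0,14,0,0,0,0],[0,0,18,0,0,0,0],[0,0,18,0,0,0,0],[0,0,14,0,0,0,0],[0,0,6,0,0,0,0],[0,0,0,0,0,0,0],[0,0,0,0,0,0,0]]]'

```text
time: 10.75
tool_pos: [0.4744, 0.041, 0.1037]
orientation: [179.9, 0.0, 99.8]
wrist_force: [0.7, 0.4, 0.6]
grip_width: 0.0164
```

>>> move_arm --deltas '[[[0,0,3,0,0,0,0],[0,0,3,0,0,0,0],[0,0,0,0,0,0,0],[0,0,0,0,0,0,0],[0,0,0,0,0,0,0]]]'

```text
time: 11.25
tool_pos: [0.4741, 0.041, 0.0974]
orientation: [180.0, -0.0, 99.8]
wrist_force: [-1.1, -0.1, 0.1]
grip_width: 0.0163
```

>>> move_arm --deltas '[[[0,0,2,0,0,0,0],[0,0,1.5,0,0,0,0],[0,0,0,0,0,0,0],[0,0,0,0,0,0,0]]]'

```text
time: 11.65
tool_pos: [0.4739, 0.041, 0.0937]
orientation: [-180.0, 0.0, 99.8]
wrist_force: [-0.2, 0.9, -0.5]
grip_width: 0.0165
```

>>> move_arm --deltas '[[[0,0,1,0,0,0,0],[0,0,0,0,0,0,0],[0,0,0,0,0,0,0]]]'

```text
time: 11.95
tool_pos: [0.4739, 0.041, 0.0928]
orientation: [-180.0, -0.0, 99.8]
wrist_force: [-0.2, 0.5, 0.4]
grip_width: 0.0164
```

>>> move_arm --deltas '[[[0,0,0.7,0,0,0,0],[0,0,0,0,0,0,0],[0,0,0,0,0,0,0]]]'

```text
time: 12.25
tool_pos: [0.4741, 0.041, 0.0926]
orientation: [180.0, -0.0, 99.8]
wrist_force: [-1.5, 0.3, 4.7]
grip_width: 0.0167
```

```bash
python3 - <<'E'
from h import *
s=telemetry.get_state();print(s['tool_pos'],s['wrist_force'])
snap('side','side8');snap('scene','scene8')
a=cv2.imread('pics/side8.png');b=cv2.imread('pics/scene8.png');cv2.imwrite('pics/c8.png',np.hstack([cv2.resize(b[150:230,280:360],(400,400),interpolation=2),cv2.resize(a[150:230,190:270],(400,400),interpolation=2)]))
E
```

```text
[0.47413498 0.04101346 0.09255463] [-1.48763825  0.31448637  4.7496181 ]
```

View pics/c8.png

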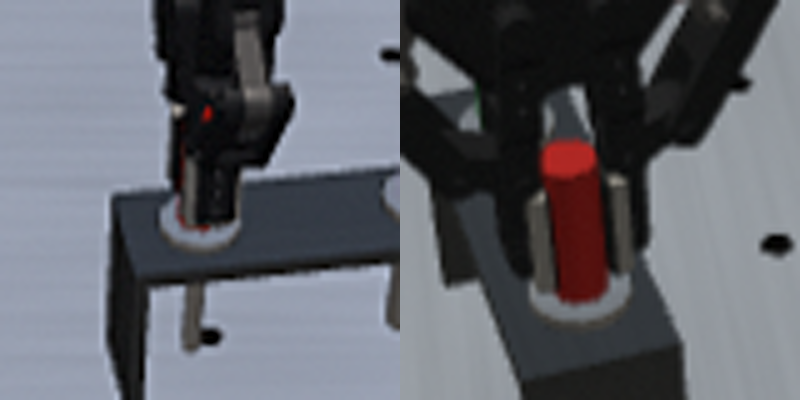

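The collar is seated and the shank shows below the stand. I'll release gradually and then lift away.

>>> move_arm --deltas '[[[0,0,0,0,0,0,0.25],[0,0,0,0,0,0,0.3],[0,0,0,0,0,0,0.4],[0,0,0,0,0,0,0.7],[0,0,0,0,0,0,1],[0,0,0,0,0,0,1],[0,0,0,0,0,0,1],[0,0,0,0,0,0,1]]]'

```text
time: 13.15
tool_pos: [0.474, 0.041, 0.0921]
orientation: [180.0, -0.0, 99.8]
wrist_force: [0.1, 0.3, 0.3]
grip_width: 0.0853
```

>>> move_arm --deltas '[[[0,0,-10,0,0,0,1],[0,0,-20,0,0,0,1],[0,0,-30,0,0,0,1],[0,0,-40,0,0,0,1],[0,0,-25,0,0,0,1],[0,0,0,0,0,0,1],[0,0,0,0,0,0,1]]]'

```text
time: 13.85
tool_pos: [0.4742, 0.041, 0.2179]
orientation: [179.9, -0.0, 99.8]
wrist_force: [0.8, 0.1, -0.6]
grip_width: 0.0852
```

```bash
python3 - <<'E'
from h import *
s=telemetry.get_state();print(s['time'],s['tool_pos'],s['wrist_force'])
snap('side','side9');snap('scene','scene9');snap('wrist','wrist9')
a=cv2.imread('pics/side9.png');b=cv2.imread('pics/scene9.png');cv2.imwrite('pics/c9.png',np.hstack([cv2.resize(b[140:350,140:420],(400,300),interpolation=2),cv2.resize(a[130:410,170:450],(300,300),interpolation=2)]))
E
```

```text
13.85 [0.47420962 0.04101089 0.21788722] [ 0.83566372  0.14828498 -0.56274793]
```

View pics/c9.png

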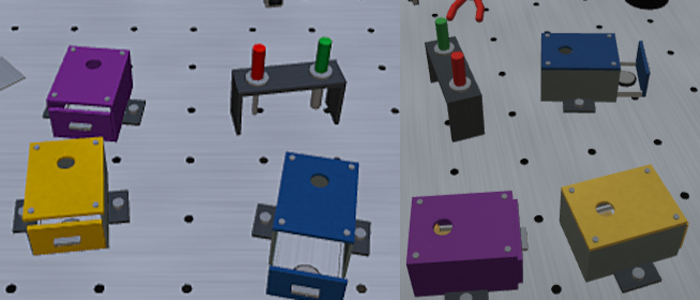

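View pics/wrist9.png

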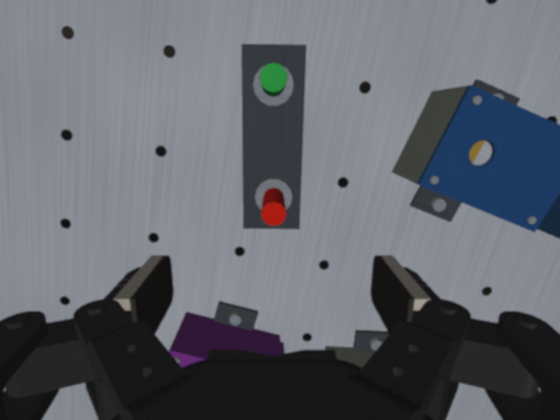

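The red pin is upright in its original hole, the blue tray is out, and the yellow and purple trays are shut. I'll compare the pin's pixels with the start, then hand in.

```bash
python3 - <<'E'
from h import *
for n,(x0,y0,x1,y1) in(('scene',(308,160,335,200)),('side',(208,172,240,216))):
    for k in'09':
        f=cv2.imread(f'pics/{n}{k}.png')[y0:y1,x0:x1].astype(int);m=(f[...,2]>100)&(f[...,1]<60)&(f[...,0]<60);v,u=np.nonzero(m);print(n,k,len(u),u.mean()+x0,v.mean()+y0)
print(arm.hand_in())
E
```

```text
scene 0 70 320.34285714285716 178.54285714285714
scene 9 97 320.3814432989691 180.58762886597938
side 0 73 221.91780821917808 181.63013698630138
side 9 73 222.97260273972603 181.35616438356163
the job is handed in; nothing more can be done
None
```

I released the blue magazine's tray with the red pin, put the pin back in its own stand hole and handed the job in at about 14 s.

- **Pressing:** I pushed the pin straight down through the blue hole until its tip was about 45 mm below the mouth. Readings during the push were about 3–5 N. The blue tray popped out, and both fixed cameras show it out before and after the pin was withdrawn.
- **Return:** The pin's collar sits on the stand, and the shank shows below it. The scene, side and wrist views show it upright next to the green tool. The arm is clear above it with the jaws open.
- **Pin position:** I lowered it to within 0.3 mm of the arm position where I had gripped it. In the side view the handle is about 1 pixel (roughly 1.5 mm) from where it started. The scene view is the same side to side but differs by 2 pixels vertically. More pixels counted as red there than at the start, so I think that is a lighting effect, but I did not confirm it.
- **Other trays:** The yellow and purple trays are still shut.

Before pressing, the three cameras disagreed by up to about 4 mm on where the blue hole was. I used a middle value and checked that the pin was centred in the hole before pushing.

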